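Turn an upside-down slide carrier into the loading nest

TASK

One of the three slide carriers on the microscope bench lies upside down, its four rubber feet upward and its glass slide hidden. Pick that one up, lay it upside down as it is in the open leaf of the turnover jig, then swing the leaf all the way over until it is closed, so that the carrier ends slide upward, lying flat and square in the jig's nest under the leaf.

Things in the scene. Friction and masses are not known exactly. Their poses are not given: they have to be found in the camera images.
- carrier_c (a point): Centre of the upside-down slide carrier, a grey block 86 mm long (x), 50 wide (y), 18 thick (z), 70 g, flat on the bench. At the start its z points up, out of the blank back with four dark rubber feet; the glass slide and white label are on the other face, so it is right way up once z points down. Either end may lead. Two like carriers lie nearby slide up: bystanders.
- jig: Turnover jig fixed on the bench, 150 (x) by 170 mm (y); origin under its centre at bench level, z up. Hinge line along x, 45 mm up, between posts at x = +-62 (52 high). On the +y side the open leaf. On the -y side the fixed nest, a pocket with low black sides and a sloping black outer fence 55 mm high, floor 23.5 mm up; the seated carrier's centre is at x 0, y -39, z 32.5 mm, long side along x, 4 mm play.
- leaf (a joint): Leaf angle about the jig's +x: 0 open flat on the +y side (start), 3.14 closed over the nest. A carrier lies in it with its centre at jig x 0, y 39, z 56 mm, long side along x: floor 47 mm up, side guides at x = +-47, ledges by the hinge at y = 12; centre open for fingers (x -27 to 27). Stiff (1.5 N at the bar), stays put. Past upright the carrier tips out into the nest.
- leaf_bar (a point): Middle of the leaf's round bar handle, 10 mm thick, 98 mm long, parallel to the hinge line and 110 mm from it (jig y 110, z 45 mm when open; y -110, z 45 when closed), in the leaf's plane, on two side arms at its ends, with 40 mm free between bar and leaf. Its axes turn with the leaf. The bar can turn between fingers that pinch it from above.
Things that resemble listed ones, but are neither listed nor needed, are in the scene too. Leave any red look-alike of the part that bears carrier_c alone. There is more than one size of the jig; the job needs the larger.

How it is judged:
By the outcome, as a careful person would: the job done as asked, in the order asked, and still so for the second after the job is handed in, with the robot touching nothing.
It also fails if it takes over 61 s, if anything falls off the work surface, if the arm or the gripper's body presses on something with over 40 N, if the wrist force passes 120 N, or if a joint passes its speed limit or range.

ROBOT

A 7-joint arm with a two-finger parallel gripper is mounted at the origin on the work surface. World frame = base frame: x ahead of the robot, y to its left, z up, the work surface at z = 0. Lengths are in m, angles in degrees, forces in N, time in s.
With the tool pointing down it reaches from about 0.425 to 0.925 m from the base axis. Payload 6.8 kg.
Tool frame: the origin (TCP) lies on the centre line of the jaws, within the pads' length; the fingertips stand 11 mm ahead of it and the grasp point (between the pads) lies 8 mm behind it (bot.tips_ahead is the distance from the TCP to the fingertips, in m); z points along the fingers, y is the direction in which the jaws open and shut (so a half turn about z gives the same grasp; the last joint's range is limited). The gripper opens to 88 mm and grips with 3 to 60 N. Pads are 20 mm wide; open, the fingers measure 115 mm over their backs; the gripper's body (75 mm by 178 mm) begins 61 mm behind the grasp point.
Start: joints at [-6.194, 27.33, 1.283, 89.118, -0.659, 63.558, -4.761], TCP at [0.675, 0, 0.234] pointing down, gripper open.
Joint ranges: [-169.35, 169.35], [-19.33, 120.38], [-80.79, 83.38], [13.8, 139.57], [-78.32, 258.32], [9.67, 109.79], [-169.56, 169.56]. Speed limits (degrees/s): [136.94, 136.94, 180, 180, 180, 180, 180].

INTERFACE

Orientations are given as [roll, pitch, yaw] about the fixed x, y, z axes, in that order (R = Rz(yaw) Ry(pitch) Rx(roll)).
In Python, from rig import bot, optics gives the robot as it stands.
- The arm moves only by the tool step_arm, never from a script. Its argument "targets" is a list of rows, each an object with "dr": the turn, a rotation vector about the tool's x, y, z in rad, a list of three; "linear": the shift along the tool's x, y, z in cm, a list of three; "hand": the closure, from -1 (fully open) to 1 (shut). In form: [{"dr": [wx, wy, wz], "linear": [dx, dy, dz], "hand": hand}, ...]. A call has 1 to 12 rows; each row shifts and turns the commanded pose from where the row before left it, along the tool's axes as they then stand; what a row does not reach is not made up. A row lasts 1/12 s, in which the tool goes at most 41.7 mm and 7.16 degrees, less where a joint would pass 70% of its speed; a pose out of reach is approached as far as the arm can. A call is refused whole if a number of a shift passes 4.17 or a number of a turn 0.125, either way. A call with a gripper value outside its range is refused whole. The fingers move at their own pace and stop on an object; "force" is the grip in N (left out, the last holds). Time passes only in rows, so rows that do not move let the fingers close. It gives the time, the measured TCP pose, the force and the opening at its end, in the units of the state.
- bot.observe(): the state, without advancing time (a new reading comes with each control period).
- optics.camera(name): name is "scene" or "side" or "wrist"; returns the picture (480x640x3 uint8, red, green, blue); there is no depth.
- optics.camera_info(name): a dict with "fx", "fy", "cx", "cy" (pixels), "k1" (the pictures are not rectified: a ray, as slopes to the right and down, at radius r is drawn at 1 + k1 r^2 times it, then the intrinsics apply), "world_from_camera" (4x4, takes a point from camera to world coordinates). Camera axes: x right, y down, z forward; pixel columns grow to the right and rows downward; lengths in m; the calibration is good to about 2 mm. A picture is of the moment at which its call begins: read the wrist's pose just before it. camera_info takes no time and is no camera call; for the wrist camera it gives the pose at the moment of the call.
- bot.close_job(): hands the job in, once; it reports no verdict.
The state is a dict: "time": time; "joint_positions": joint angles; "joint_vel": joint speeds; "joint_efforts": joint torques, N m; "eef_pos": TCP position; "ee_rot": TCP orientation; "contact_force": force on the tool from outside, world axes, zero at the start; "moment": the same for the moment, N m; "width": finger opening in m.
Only numpy, scipy, OpenCV 4.12 (cv2) and the standard library are available. Lean on these libraries where they do the work, as an engineer would, in place of code of your own. Each camera call takes 0.05 s, during which the arm holds its last target. There are 200 camera calls.

## Working session

There is one attempt and no reset: what is moved stays moved. The work goes in short steps, Python scripts to look and compute and a tool call to move; the robot and the scene stay as the last step left them, time stands still between calls to the robot, and variables do not carry over. Pictures are saved under pics/ and viewed, about 8 in all and at most 12, crops included, and the job is handed in when it is done.

Besides the shell and the picture viewer there is one more tool, called by a JSON object that holds its "op" and its "data", one argument or row to a line. step_arm: Moves the arm, as the interface text tells. Its arguments: {"type":"object","properties":{"targets":{"type":"array","items":{"type":"object","properties":{"dr":{"type":"array","items":{"type":"number"}},"linear":{"type":"array","items":{"type":"number"}},"hand":{"type":"number"}}}},"force":{"type":"number"}},"required":["targets"]}

```bash
mkdir -p pics; ls; cat > h.py <<'E'
from rig import bot, optics
import numpy as np, cv2
def snap(n,f):
    i=optics.camera_info(n); im=optics.camera(n); cv2.imwrite(f'pics/{f}.png',cv2.cvtColor(im,cv2.COLOR_RGB2BGR)); np.save(f'pics/{f}.npy',i,allow_pickle=True); return im,i
def load(f): return cv2.imread(f'pics/{f}.png'), np.load(f'pics/{f}.npy',allow_pickle=True).item()
def ray(i,u,v):
    K=np.array([[i['fx'],0,i['cx']],[0,i['fy'],i['cy']],[0,0,1.]])
    d=np.array([(u-i['cx'])/i['fx'],(v-i['cy'])/i['fy']]); s=d.copy()
    for _ in range(20): s=d/(1+i['k1']*(s@s))
    T=np.array(i['world_from_camera']); return T[:3,3],T[:3,:3]@np.array([s[0],s[1],1])
def onz(i,u,v,z):
    o,d=ray(i,u,v); return o+d*(z-o[2])/d[2]
def proj(i,p):
    T=np.linalg.inv(np.array(i['world_from_camera'])); c=T[:3,:3]@np.asarray(p)+T[:3,3]; s=c[:2]/c[2]; s=s*(1+i['k1']*(s@s))
    return np.array([i['fx']*s[0]+i['cx'],i['fy']*s[1]+i['cy']])
E
python3 - <<'E'
from h import *
for n in ('scene','side','wrist'):
    im,i=snap(n,n+'0'); print(n,i['fx'],i['k1'],np.round(i['world_from_camera'],3).tolist())
a,b,c=[cv2.imread(f'pics/{n}0.png') for n in('scene','side','wrist')]
print(bot.observe())
E
```

```text
pics
scene 499.61763322573364 -0.030418824757877348 [[0.713, 0.464, -0.526, 1.081], [0.702, -0.478, 0.528, -0.61], [-0.006, -0.745, -0.667, 0.764], [0.0, 0.0, 0.0, 1.0]]
side 563.6983170929587 -0.15608854973571523 [[-0.835, -0.322, 0.447, 0.068], [-0.55, 0.483, -0.681, 0.639], [0.003, -0.815, -0.58, 0.632], [0.0, 0.0, 0.0, 1.0]]
wrist 345.1934966380924 0.004092469673435831 [[1.0, 0.001, -0.002, 0.674], [0.0, -0.954, -0.299, 0.082], [-0.002, 0.299, -0.954, 0.383], [0.0, 0.0, 0.0, 1.0]]
{'time': 0.15, 'joint_positions': array([-6.19337429, 27.36682296,  1.28058432, 89.16284   , -0.65879172,
       63.55663354, -4.76143498]), 'joint_vel': array([-0.0253043 , -0.17418998,  0.03250591, -0.16833993, -0.03708434,
        0.05692697,  0.08443683]), 'joint_efforts': array([ 2.56581799e-03, -5.83290482e+01,  1.53667007e+00, -2.72875071e+01,
       -5.42110554e-02,  1.44432642e-02,  8.67239464e-05]), 'eef_pos': array([ 6.74571212e-01, -1.00076867e-05,  2.32900928e-01]), 'ee_rot': array([-1.79921258e+02,  5.72515940e-03,  9.00004490e+01]), 'contact_force': array([-0.23620963,  0.17665838,  0.12809698]), 'moment': array([-0.05553984,  0.02454184, -0.02702923]), 'width': 0.08806266539091714}
```

View pics/scene0.png

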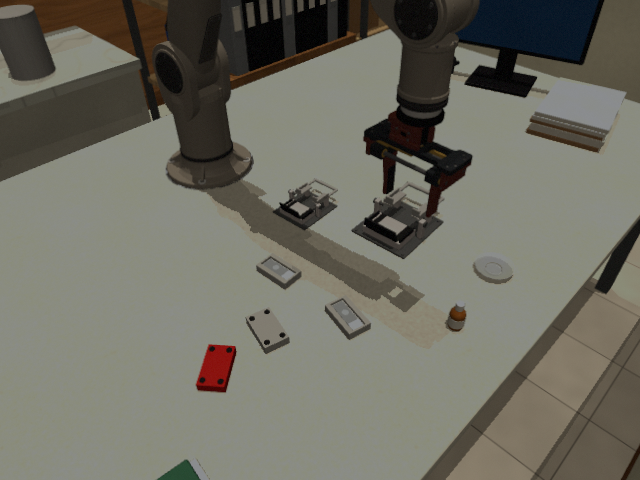

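View pics/side0.png

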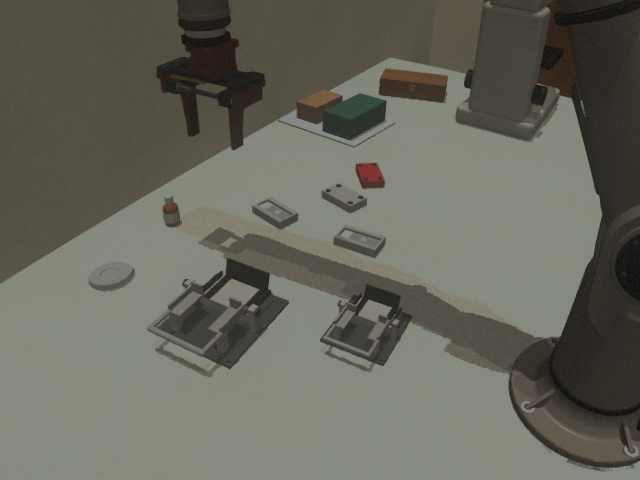

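Candidates:
- Upside-down grey carrier with four feet: scene (267,329), side (344,197). This is the one to pick.
- Red look-alike: scene (216,368). Leave it alone.
- Slide-up bystanders: scene (278,271) and (347,317).
- Jigs: large at scene (398,218), small at scene (305,205). I use the large one.

Next is one close crop and the measurements.

```bash
python3 - <<'E'
from h import *
A,ia=load('scene0'); B,ib=load('side0')
a=cv2.resize(A[170:270,335:455],None,fx=3.3,fy=3.3,interpolation=2)
b=cv2.resize(B[245:380,140:300],None,fx=2.45,fy=2.45,interpolation=2)
c=cv2.resize(A[290:400,185:320],None,fx=2.4,fy=2.4,interpolation=2)
d=cv2.resize(B[150:225,310:410],None,fx=3,fy=3,interpolation=2)
o=np.zeros((600,800,3),np.uint8)
for im,x,y in((a,0,0),(b,400,0),(c,0,335),(d,400,340)):
    h,w=im.shape[:2]; h=min(h,600-y);w=min(w,800-x); o[y:y+h,x:x+w]=im[:h,:w]
cv2.imwrite('pics/m1.png',o)
print('rough car',onz(ia,267,329,.018),onz(ib,344,194,.018),'jig',onz(ia,398,222,.02), onz(ib,222,310,.02))
E
```

```text
rough car [ 0.57767117 -0.27214139  0.018     ] [ 0.57103943 -0.26470178  0.018     ] jig [0.55625098 0.14681531 0.02      ] [0.54849126 0.15814877 0.02      ]
```

View pics/m1.png

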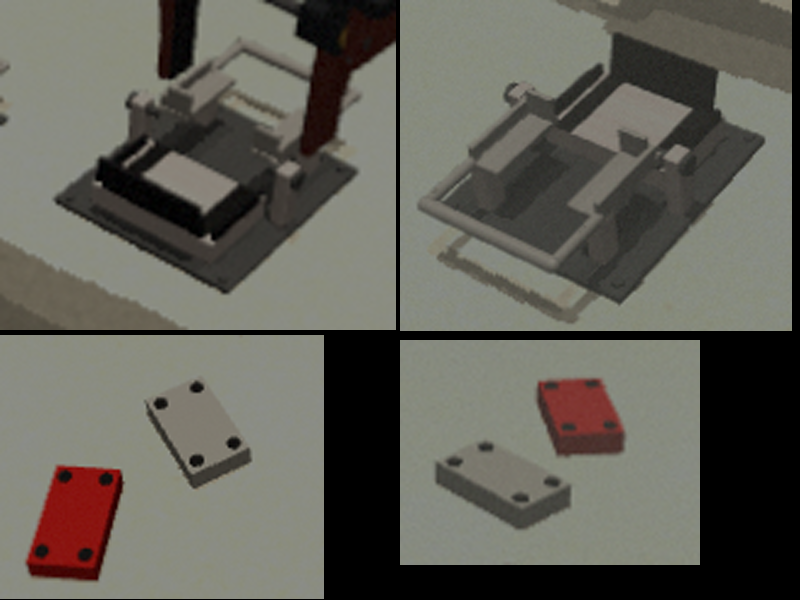

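```bash
python3 - <<'E'
from h import *
_,ia=load('scene0'); _,ib=load('side0')
f=np.array([onz(ia,x/2.4+185,(y-335)/2.4+290,.019)[:2] for x,y in((161,403),(197,387),(234,443),(197,461))])
g=np.array([onz(ib,(x-400)/3+310,(y-340)/3+150,.019)[:2] for x,y in((454,461),(486,447),(553,481),(520,497))])
for q in(f,g):
    e=[np.linalg.norm(q[i]-q[(i+1)%4]) for i in range(4)]
    print(q.mean(0),np.round(e,4),[np.degrees(np.arctan2(*(q[(i+1)%4]-q[i])[::-1])) for i in range(4)])
S=lambda x,y,z:onz(ia,x/3.3+335,y/3.3+170,z)[:2]
D=lambda x,y,z:onz(ib,(x-400)/2.45+140,y/2.45+245,z)[:2]
for n,p in (('sL',S(55,200,.005)),('sB',S(228,292,.005)),('sR',S(357,170,.005)),('dB',D(622,302,.005)),('dR',D(765,140,.005)),('barL',D(424,206,.045)),('barR',D(556,266,.045)),('sbarL',S(240,45,.045))): print(n,p)
E
```

```text
[ 0.5740142  -0.26877982] [0.032  0.0661 0.0321 0.0667] [np.float64(75.82523202147414), np.float64(-14.547669200757907), np.float64(-103.23816970525807), np.float64(165.36611127137945)]
[ 0.57032094 -0.26458179] [0.0312 0.0652 0.0327 0.0658] [np.float64(-106.26029053931012), np.float64(167.02491538953382), np.float64(74.77224443104087), np.float64(-14.301140983948459)]
sL [0.48766802 0.06135071]
sB [0.63499727 0.07197504]
sR [0.62223379 0.23901889]
dB [0.46779747 0.2361286 ]
dR [0.48006219 0.06922298]
barL [0.59109187 0.27106901]
barR [0.49137762 0.26212643]
sbarL [0.49653726 0.25664615]
```

{"op": "step_arm", "data": {
  "targets": [
    {"linear": [-3.3,-1.3,1.2],"dr": [0,0,0],"hand": -1},
    {"linear": [-3.3,-1.3,1.2],"dr": [0,0,0],"hand": -1},
    {"linear": [-3.3,-1.3,1.2],"dr": [0,0,0],"hand": -1},
    {"linear": [-3.3,-1.3,1.2],"dr": [0,0,0],"hand": -1},
    {"linear": [-3.3,-1.3,1.2],"dr": [0,0,0],"hand": -1},
    {"linear": [-3.3,-1.3,1.2],"dr": [0,0,0],"hand": -1},
    {"linear": [-3.3,-1.3,1.2],"dr": [0,0,0],"hand": -1},
    {"linear": [-3.3,-1.3,1.2],"dr": [0,0,0],"hand": -1},
    {"linear": [0,0,0],"dr": [0,0,-0.12],"hand": -1},
    {"linear": [0,0,0],"dr": [0,0,-0.12],"hand": -1},
    {"linear": [0,0,0],"dr": [0,0,-0.12],"hand": -1},
    {"linear": [0,0,0],"dr": [0,0,-0.12],"hand": -1}
  ]
}}

```text
time: 1.15
eef_pos: [0.5706, -0.2642, 0.1372]
ee_rot: [-180.0, -0.0, 117.8]
contact_force: [0.5, -0.1, 0.5]
width: 0.088
```

{"op": "step_arm", "data": {
  "targets": [
    {"linear": [0,0,0],"dr": [0,0,-0.12],"hand": -1},
    {"linear": [0,0,0],"dr": [0,0,-0.12],"hand": -1},
    {"linear": [0,0,0],"dr": [0,0,-0.12],"hand": -1},
    {"linear": [0,0,0],"dr": [0,0,-0.12],"hand": -1},
    {"linear": [0,0,0],"dr": [0,0,-0.12],"hand": -1},
    {"linear": [0,0,0],"dr": [0,0,-0.12],"hand": -1},
    {"linear": [0,0,0],"dr": [0,0,-0.12],"hand": -1},
    {"linear": [0,0,0],"dr": [0,0,0],"hand": -1},
    {"linear": [0,0,0],"dr": [0,0,0],"hand": -1}
  ]
}}

```text
time: 1.9
eef_pos: [0.5708, -0.2641, 0.1374]
ee_rot: [180.0, -0.0, 165.4]
contact_force: [0.5, 0.1, 0.7]
width: 0.0879
```

```bash
python3 - <<'E'
from h import *
im,i=snap('wrist','w1'); o=bot.observe(); print(o['eef_pos'],o['ee_rot'],o['joint_positions'])
hsv=cv2.cvtColor(im,cv2.COLOR_RGB2HSV); print(proj(i,[.572,-.267,.018]))
m=((hsv[...,2]<70)).astype('uint8')
cs,_=cv2.findContours(m,0,2)
for c in cs:
    if 20<cv2.contourArea(c)<800:
        (u,v)=c.reshape(-1,2).mean(0); print(round(cv2.contourArea(c)),u,v,onz(i,u,v,.019)[:2])
E
```

```text
[ 0.57083934 -0.26398772  0.13743899] [ 1.79983787e+02 -2.08701037e-02  1.65401294e+02] [ 29.52043205  29.51027431 -14.02001954  99.83463966   8.72217723
  51.73827436  87.23200207]
[314.86863653 240.18046101]
71 174.5 312.0 [ 0.60432004 -0.40182919]
74 141.8181818181818 292.3636363636364 [ 0.57967088 -0.42185084]
75 331.2105263157895 275.42105263157896 [ 0.60522594 -0.26148672]
74 293.05555555555554 275.6666666666667 [ 0.59735791 -0.29262756]
95 212.33333333333334 253.5 [ 0.56154675 -0.35166328]
82 220.54285714285714 241.22857142857143 [ 0.55320015 -0.3415886 ]
90 177.64705882352942 232.1764705882353 [ 0.53720359 -0.37258521]
129 331.5 198.5 [ 0.54180859 -0.24557417]
126 290.59090909090907 198.77272727272728 [ 0.53392836 -0.2767251 ]
369 399.8888888888889 71.04273504273505 [ 0.46574861 -0.17706346]
50 454.12280701754383 36.526315789473685 [ 0.45395624 -0.13712735]
```

View pics/w1.png

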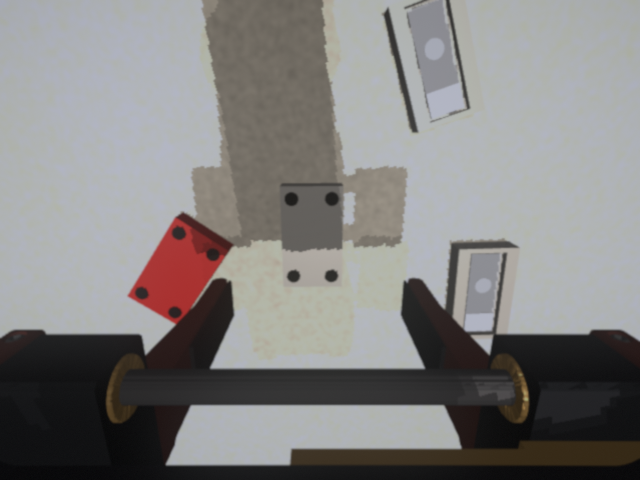

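The wrist view shows the chosen grey carrier with its four feet centred near (312,237). The red one is at (180,268) and the two slide-up carriers are to the right. Descending now.

{"op": "step_arm", "data": {
  "targets": [
    {"linear": [0,-0.5,2.5],"dr": [0,0,-0.01],"hand": -0.6},
    {"linear": [0,0,2.5],"dr": [0,0,0],"hand": -0.6},
    {"linear": [0,0,2.5],"dr": [0,0,0],"hand": -0.6},
    {"linear": [0,0,2.3],"dr": [0,0,0],"hand": -0.6},
    {"linear": [0,0,1.2],"dr": [0,0,0],"hand": -0.6},
    {"linear": [0,0,0.8],"dr": [0,0,0],"hand": -0.6},
    {"linear": [0,0,0.5],"dr": [0,0,0],"hand": -0.6},
    {"linear": [0,0,0],"dr": [0,0,0],"hand": -0.6}
  ]
}}

```text
time: 2.62
eef_pos: [0.5698, -0.2687, 0.0144]
ee_rot: [-180.0, -0.0, 166.2]
contact_force: [-0.2, -0.3, -0.1]
width: 0.0703
```

{"op": "step_arm", "data": {
  "targets": [
    {"linear": [0,0,0],"dr": [0,0,0],"hand": 1},
    {"linear": [0,0,0],"dr": [0,0,0],"hand": 1},
    {"linear": [0,0,0],"dr": [0,0,0],"hand": 1},
    {"linear": [0,0,0],"dr": [0,0,0],"hand": 1},
    {"linear": [0,0,0],"dr": [0,0,0],"hand": 1},
    {"linear": [0,0,0],"dr": [0,0,0],"hand": 1}
  ],
  "force": 25
}}

```text
time: 3.12
eef_pos: [0.5704, -0.2691, 0.0156]
ee_rot: [-180.0, 0.1, 166.2]
contact_force: [-2.4, 1.0, 5.8]
width: 0.0496
```

{"op": "step_arm", "data": {
  "targets": [
    {"linear": [0,0,-2],"dr": [0,0,0],"hand": 1},
    {"linear": [0,0,-4],"dr": [0,0,0],"hand": 1},
    {"linear": [0,0,-4],"dr": [0,0,0],"hand": 1},
    {"linear": [0,0,-4],"dr": [0,0,0],"hand": 1},
    {"linear": [1.2,3.7,0],"dr": [0,0,0],"hand": 1},
    {"linear": [1.2,3.7,0],"dr": [0,0,0],"hand": 1},
    {"linear": [1.2,3.7,0],"dr": [0,0,0],"hand": 1},
    {"linear": [1.2,3.7,0],"dr": [0,0,0],"hand": 1},
    {"linear": [1.2,3.7,0],"dr": [0,0,0],"hand": 1},
    {"linear": [1.2,3.7,0],"dr": [0,0,0],"hand": 1},
    {"linear": [1.2,3.7,0],"dr": [0,0,0],"hand": 1},
    {"linear": [1.2,3.7,0],"dr": [0,0,0],"hand": 1}
  ]
}}

```text
time: 4.12
eef_pos: [0.5465, 0.0431, 0.1547]
ee_rot: [-180.0, 0.0, 166.2]
contact_force: [-0.3, -0.2, -0.7]
width: 0.0499
```

{"op": "step_arm", "data": {
  "targets": [
    {"linear": [0,0,0],"dr": [0,0,-0.105],"hand": 1},
    {"linear": [0,0,0],"dr": [0,0,-0.105],"hand": 1},
    {"linear": [0,0,0],"dr": [0,0,-0.105],"hand": 1},
    {"linear": [0,0,0],"dr": [0,0,0],"hand": 1},
    {"linear": [0,0,0],"dr": [0,0,0],"hand": 1}
  ]
}}

```text
time: 4.53
eef_pos: [0.5469, 0.0413, 0.1545]
ee_rot: [180.0, -0.0, -175.9]
contact_force: [-0.5, 0.6, 0.3]
width: 0.0497
```

```bash
python3 - <<'E'
from h import *
im,i=snap('wrist','w2'); o=bot.observe(); print(o['eef_pos'],o['ee_rot'],o['width'])
E
```

```text
[0.5469889  0.0412049  0.15455515] [ 1.79998227e+02 -1.50104632e-02 -1.75969094e+02] 0.049982219237473695
```

View pics/w2.png

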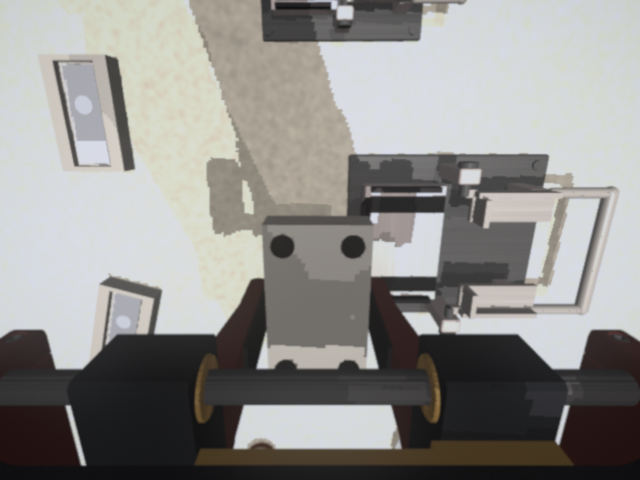

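```bash
python3 - <<'E'
from h import *
_,i=load('w2')
P=lambda u,v,z:onz(i,u,v,z)[:2]
b1,b2=P(613,192,.045),P(585,310,.045); p1,p2=P(469,175,.052),P(450,320,.052); c1,c2=P(349,155,.005),P(547,155,.005)
print('bar',b1,b2,(b1+b2)/2,np.linalg.norm(b2-b1)); print('posts',p1,p2,(p1+p2)/2,np.linalg.norm(p2-p1)); print('plate',c1,c2,np.linalg.norm(c2-c1))
# leaf shelves inner edges
for u,v in((552,193),(555,220),(466,288),(535,285),(535,312),(480,193),(488,222)): print(u,v,P(u,v,.047))
for a,b in((b1,b2),(p1,p2)): print(np.degrees(np.arctan2(*(b-a)[::-1])))
print(np.degrees(np.arctan2(*(c2-c1)[::-1])))
for y in(0,.039,.11):
  for t in (4.2,):
    t=np.radians(t); print(y, np.array([.553,.152])+y*np.array([-np.sin(t),np.cos(t)]))
# held carrier feet
q=[P(282,246,.158),P(353,246,.158)];print('feet',q,np.linalg.norm(q[0]-q[1]), np.degrees(np.arctan2(*(q[1]-q[0])[::-1])))
E
python3 - <<'E'
import sys; sys.path.insert(0,'.')
import cv2
im=cv2.imread('pics/w2.png'); cv2.imwrite('pics/w2c.png',cv2.resize(im[140:340,340:640],None,fx=2.6,fy=2.6,interpolation=2))
E
```

```text
bar [0.49189036 0.26008248] [0.59083401 0.2689987 ] [0.54136218 0.26454059] 0.0993445749086413
posts [0.48633225 0.14658502] [0.6044855  0.15479583] [0.54540888 0.15069043] 0.11843820608825241
plate [0.48101449 0.06303945] [0.46932316 0.22940956] 0.16678039078390727
552 193 [0.49559411 0.21331024]
555 220 [0.51587395 0.22126581]
466 288 [0.57714558 0.16473555]
535 285 [0.5704908  0.22004772]
535 312 [0.59469442 0.22636638]
480 193 [0.49937031 0.15969245]
488 222 [0.52105216 0.17053732]
5.149248882067522
3.975257554971343
94.01973861366201
0 [0.553 0.152]
0.039 [0.55014371 0.19089526]
0.11 [0.5449438  0.26170459]
feet [array([0.5141372 , 0.02270312]), array([0.51188319, 0.0543813 ])] 0.0317582695902926 94.06991960823767
```

View pics/w2c.png

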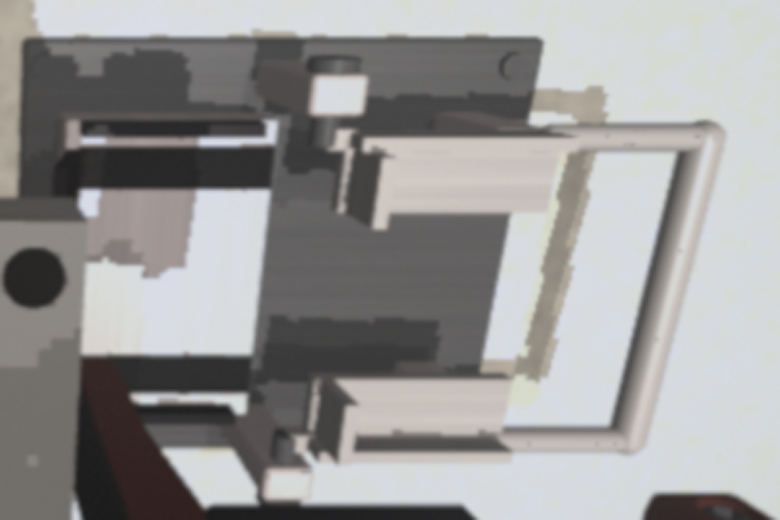

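```bash
python3 - <<'E'
from h import *
_,i=load('w2')
P=lambda x,y,z:onz(i,x/2.6+340,y/2.6+140,z)[:2]
p1,p2=P(340,95,.052),P(287,484,.052); print('posts',p1,p2,(p1+p2)/2,np.linalg.norm(p2-p1),np.degrees(np.arctan2(*(p2-p1)[::-1])))
b1,b2=P(703,138,.045),P(623,440,.045); print('bar',b1,b2,(b1+b2)/2,np.linalg.norm(b2-b1),np.degrees(np.arctan2(*(b2-b1)[::-1])))
# shelf inner edges at floor z=.047 (jig x=+-27)
e1=[P(385,212,.047),P(505,212,.047)]; e2=[P(335,377,.047),P(505,377,.047)]
print('edges',e1,e2)
for t in[4.2]:
  t=np.radians(t);R=np.array([[np.cos(t),np.sin(t)],[-np.sin(t),np.cos(t)]]);o=np.array([.551,.1515])
  for q in(p1,p2,b1,b2,*e1,*e2): print(np.round(1e3*R@(q-o),1))
E
```

```text
posts [0.48733187 0.14808368] [0.61016834 0.15617663] [0.54875011 0.15213015] 0.12310277857246318 3.769425091459526
bar [0.4928252  0.25839393] [0.59045244 0.26430908] [0.54163882 0.26135151] 0.09780626944360347 3.4672599989721014
edges [array([0.52068729, 0.17051654]), array([0.51818959, 0.20576293])] [array([0.57433729, 0.16651194]), array([0.57053553, 0.21942613])]
[-63.7   1.3]
[59.4  0.3]
[-50.2 110.9]
[ 47.6 109.6]
[-28.8  21.2]
[-28.7  56.5]
[24.4 13.3]
[24.5 66.3]
```

{"op": "step_arm", "data": {
  "targets": [
    {"linear": [-0.2,3,0],"dr": [0,0,0],"hand": 1},
    {"linear": [-0.2,3,0],"dr": [0,0,0],"hand": 1},
    {"linear": [-0.2,3,0],"dr": [0,0,0],"hand": 1},
    {"linear": [-0.2,3,0],"dr": [0,0,0],"hand": 1},
    {"linear": [-0.2,3,0],"dr": [0,0,0],"hand": 1},
    {"linear": [0,0,2],"dr": [0,0,0],"hand": 1},
    {"linear": [0,0,2],"dr": [0,0,0],"hand": 1},
    {"linear": [0,0,2],"dr": [0,0,0],"hand": 1},
    {"linear": [0,0,0.5],"dr": [0,0,0],"hand": 1},
    {"linear": [0,0,0],"dr": [0,0,0],"hand": 1},
    {"linear": [0,0,0],"dr": [0,0,0],"hand": 1}
  ]
}}

```text
time: 5.5
eef_pos: [0.5463, 0.1918, 0.0901]
ee_rot: [180.0, 0.0, -175.8]
contact_force: [1.1, -0.1, -0.7]
width: 0.05
```

```bash
python3 - <<'E'
from h import *
o=bot.observe(); print(o['eef_pos'],o['ee_rot'])
for n in('scene','side','wrist'): snap(n,n+'3')
A,_=load('side3');B,_=load('scene3')
W,_=load('wrist3')
o=np.zeros((600,800,3),np.uint8)
o[:300,:400]=cv2.resize(A[245:380,130:310],(400,300),interpolation=2)
o[:300,400:]=cv2.resize(B[150:270,330:490],(400,300),interpolation=2)
o[300:,:400]=cv2.resize(W,(400,300)); cv2.imwrite('pics/m3.png',o)
E
```

```text
[0.54625628 0.19177499 0.09013054] [ 1.79997165e+02  8.48584871e-03 -1.75832542e+02]
```

View pics/m3.png

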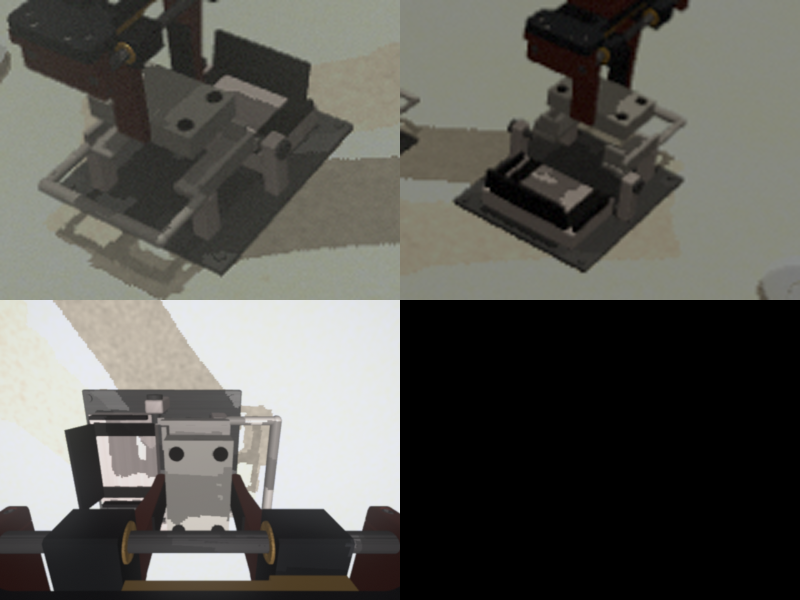

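The views show the carrier hanging just above the leaf, between the side guides (wrist view, around x 165–235 of the tile). Lowering it.

{"op": "step_arm", "data": {
  "targets": [
    {"linear": [0,0,1.2],"dr": [0,0,0],"hand": 1},
    {"linear": [0,0,0.8],"dr": [0,0,0],"hand": 1},
    {"linear": [0,0,0.4],"dr": [0,0,0],"hand": 1},
    {"linear": [0,0,0.2],"dr": [0,0,0],"hand": 1},
    {"linear": [0,0,0],"dr": [0,0,0],"hand": 1},
    {"linear": [0,0,0],"dr": [0,0,0],"hand": 1}
  ]
}}

```text
time: 6.15
eef_pos: [0.546, 0.1919, 0.0635]
ee_rot: [180.0, -0.0, -175.7]
contact_force: [-0.2, 0.3, -1.1]
width: 0.0499
```

{"op": "step_arm", "data": {
  "targets": [
    {"linear": [0,0,0.1],"dr": [0,0,0],"hand": 1},
    {"linear": [0,0,0],"dr": [0,0,0],"hand": 1}
  ]
}}

```text
time: 6.32
eef_pos: [0.5462, 0.192, 0.0627]
ee_rot: [180.0, 0.0, -175.7]
contact_force: [0.1, -0.5, -1.9]
width: 0.05
```

{"op": "step_arm", "data": {
  "targets": [
    {"linear": [0,0,0.07],"dr": [0,0,0],"hand": 1},
    {"linear": [0,0,0],"dr": [0,0,0],"hand": 1},
    {"linear": [0,0,0],"dr": [0,0,0],"hand": -0.4},
    {"linear": [0,0,0],"dr": [0,0,0],"hand": -0.4},
    {"linear": [0,0,0],"dr": [0,0,0],"hand": -0.4},
    {"linear": [0,0,0],"dr": [0,0,0],"hand": -0.4},
    {"linear": [0,0,-2],"dr": [0,0,0],"hand": -0.4},
    {"linear": [0,0,-3],"dr": [0,0,0],"hand": -0.4},
    {"linear": [0,0,-3],"dr": [0,0,0],"hand": -0.4},
    {"linear": [-4,0,-1],"dr": [0,0,0],"hand": -0.6},
    {"linear": [0,0,0],"dr": [0,0,0],"hand": -0.6},
    {"linear": [0,0,0],"dr": [0,0,0],"hand": -0.6}
  ]
}}

```text
time: 7.32
eef_pos: [0.5879, 0.1947, 0.1528]
ee_rot: [180.0, 0.2, -175.9]
contact_force: [-1.2, 0.5, -0.6]
width: 0.0705
```

```bash
python3 - <<'E'
from h import *
o=bot.observe(); print(o['eef_pos'],o['ee_rot'])
for n in('scene','side','wrist'): snap(n,n+'4')
A,_=load('side4');W,i=load('wrist4')
o=np.zeros((600,800,3),np.uint8)
o[:300,:400]=cv2.resize(A[245:380,130:310],(400,300),interpolation=2)
B,_=load('scene4'); o[300:,:400]=cv2.resize(B[150:270,330:490],(400,300),interpolation=2)
o[:,400:]=cv2.resize(W[60:360,200:400],(400,600),interpolation=2); cv2.imwrite('pics/m4.png',o)
print(proj(i,[.5463,.1909,.065]),proj(i,[.5413,.2617,.045]))
E
```

```text
[0.58788205 0.19467515 0.15275271] [ 1.79954879e+02  1.52896872e-01 -1.75853045e+02]
[316.80699887 198.71581838] [411.97222351 194.17737962]
```

View pics/m4.png

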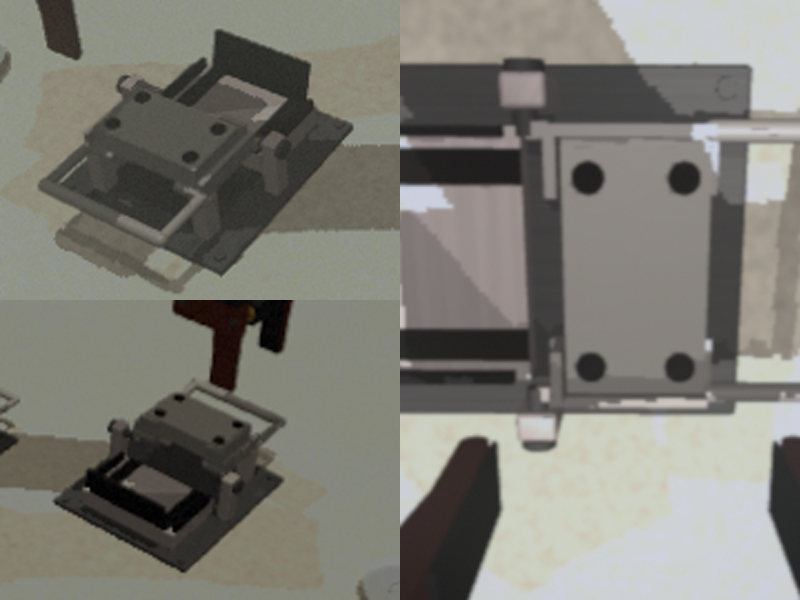

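The carrier lies square between the guides, feet up, in all three views. Next is the bar.

{"op": "step_arm", "data": {
  "targets": [
    {"linear": [2.1,3.5,0],"dr": [0,0,0],"hand": 0.3},
    {"linear": [2.1,3.5,0],"dr": [0,0,0],"hand": 0.3},
    {"linear": [0,0,0],"dr": [0,0,0],"hand": 0.3},
    {"linear": [0,0,2.5],"dr": [0,0,0],"hand": 0.3},
    {"linear": [0,0,2.5],"dr": [0,0,0],"hand": 0.3},
    {"linear": [0,0,2.5],"dr": [0,0,0],"hand": 0.3},
    {"linear": [0,0,2],"dr": [0,0,0],"hand": 0.3},
    {"linear": [0,0,1.2],"dr": [0,0,0],"hand": 0.3},
    {"linear": [0,0,0.6],"dr": [0,0,0],"hand": 0.3},
    {"linear": [0,0,0],"dr": [0,0,0],"hand": 0.3}
  ]
}}

```text
time: 8.3
eef_pos: [0.5376, 0.2612, 0.0377]
ee_rot: [-179.9, -0.1, -175.7]
contact_force: [-0.3, 0.5, 1.3]
width: 0.0309
```

{"op": "step_arm", "data": {
  "targets": [
    {"linear": [0,0,0],"dr": [0,0,0],"hand": 1},
    {"linear": [0,0,0],"dr": [0,0,0],"hand": 1},
    {"linear": [0,0,0],"dr": [0,0,0],"hand": 1},
    {"linear": [0,0,0],"dr": [0,0,0],"hand": 1},
    {"linear": [0,0,0],"dr": [0,0,0],"hand": 1}
  ],
  "force": 12
}}

```text
time: 8.72
eef_pos: [0.5395, 0.263, 0.0401]
ee_rot: [179.9, 0.1, -175.7]
contact_force: [0.4, 2.1, 2.8]
width: 0.0096
```

```bash
python3 - <<'E'
import numpy as np
t=np.radians(np.r_[np.arange(0,90,5),np.arange(90,181,2.5)])
d=np.c_[np.diff(np.cos(t)),-np.diff(np.sin(t))]*11
print([[round(x,2) for x in r] for r in d.tolist()])
E
```

```text
[[-0.04, -0.96], [-0.13, -0.95], [-0.21, -0.94], [-0.29, -0.92], [-0.37, -0.89], [-0.44, -0.85], [-0.52, -0.81], [-0.58, -0.76], [-0.65, -0.71], [-0.71, -0.65], [-0.76, -0.58], [-0.81, -0.52], [-0.85, -0.44], [-0.89, -0.37], [-0.92, -0.29], [-0.94, -0.21], [-0.95, -0.13], [-0.96, -0.04], [-0.48, 0.01], [-0.48, 0.03], [-0.48, 0.05], [-0.47, 0.07], [-0.47, 0.09], [-0.47, 0.11], [-0.46, 0.13], [-0.45, 0.15], [-0.45, 0.17], [-0.44, 0.19], [-0.43, 0.21], [-0.42, 0.23], [-0.41, 0.25], [-0.4, 0.27], [-0.39, 0.28], [-0.37, 0.3], [-0.36, 0.32], [-0.35, 0.33], [-0.33, 0.35], [-0.32, 0.36], [-0.3, 0.37], [-0.28, 0.39], [-0.27, 0.4], [-0.25, 0.41], [-0.23, 0.42], [-0.21, 0.43], [-0.19, 0.44], [-0.17, 0.45], [-0.15, 0.45], [-0.13, 0.46], [-0.11, 0.47], [-0.09, 0.47], [-0.07, 0.47], [-0.05, 0.48], [-0.03, 0.48], [-0.01, 0.48]]
```

{"op": "step_arm", "data": {
  "targets": [
    {"linear": [0,-0.04,-0.96],"dr": [0,0,0],"hand": 1},
    {"linear": [0,-0.13,-0.95],"dr": [0,0,0],"hand": 1},
    {"linear": [0,-0.21,-0.94],"dr": [0,0,0],"hand": 1},
    {"linear": [0,-0.29,-0.92],"dr": [0,0,0],"hand": 1},
    {"linear": [0,-0.37,-0.89],"dr": [0,0,0],"hand": 1},
    {"linear": [0,-0.44,-0.85],"dr": [0,0,0],"hand": 1},
    {"linear": [0,-0.52,-0.81],"dr": [0,0,0],"hand": 1},
    {"linear": [0,-0.58,-0.76],"dr": [0,0,0],"hand": 1},
    {"linear": [0,-0.65,-0.71],"dr": [0,0,0],"hand": 1}
  ],
  "force": 15
}}

```text
time: 9.47
eef_pos: [0.5416, 0.2329, 0.1191]
ee_rot: [179.7, 0.2, -175.6]
contact_force: [-0.5, 7.7, 3.4]
width: 0.0094
```

{"op": "step_arm", "data": {
  "targets": [
    {"linear": [0,-0.71,-0.65],"dr": [0,0,0],"hand": 1},
    {"linear": [0,-0.76,-0.58],"dr": [0,0,0],"hand": 1},
    {"linear": [0,-0.81,-0.52],"dr": [0,0,0],"hand": 1},
    {"linear": [0,-0.85,-0.44],"dr": [0,0,0],"hand": 1},
    {"linear": [0,-0.89,-0.37],"dr": [0,0,0],"hand": 1},
    {"linear": [0,-0.92,-0.29],"dr": [0,0,0],"hand": 1},
    {"linear": [0,-0.94,-0.21],"dr": [0,0,0],"hand": 1},
    {"linear": [0,-0.95,-0.13],"dr": [0,0,0],"hand": 1},
    {"linear": [0,-0.96,-0.04],"dr": [0,0,0],"hand": 1}
  ]
}}

```text
time: 10.22
eef_pos: [0.5474, 0.1529, 0.1516]
ee_rot: [179.9, 0.2, -175.7]
contact_force: [-1.0, 2.8, 5.3]
width: 0.0093
```

{"op": "step_arm", "data": {
  "targets": [
    {"linear": [0,-0.48,0.01],"dr": [0,0,0],"hand": 1},
    {"linear": [0,-0.48,0.03],"dr": [0,0,0],"hand": 1},
    {"linear": [0,-0.48,0.05],"dr": [0,0,0],"hand": 1},
    {"linear": [0,-0.47,0.07],"dr": [0,0,0],"hand": 1},
    {"linear": [0,-0.47,0.09],"dr": [0,0,0],"hand": 1},
    {"linear": [0,-0.47,0.11],"dr": [0,0,0],"hand": 1},
    {"linear": [0,-0.46,0.13],"dr": [0,0,0],"hand": 1},
    {"linear": [0,-0.45,0.15],"dr": [0,0,0],"hand": 1},
    {"linear": [0,-0.45,0.17],"dr": [0,0,0],"hand": 1},
    {"linear": [0,-0.44,0.19],"dr": [0,0,0],"hand": 1},
    {"linear": [0,-0.43,0.21],"dr": [0,0,0],"hand": 1},
    {"linear": [0,-0.42,0.23],"dr": [0,0,0],"hand": 1}
  ]
}}

```text
time: 11.22
eef_pos: [0.5509, 0.0964, 0.1344]
ee_rot: [180.0, -0.0, -175.7]
contact_force: [2.1, 2.2, 0.3]
width: 0.0094
```

{"op": "step_arm", "data": {
  "targets": [
    {"linear": [0,-0.41,0.25],"dr": [0,0,0],"hand": 1},
    {"linear": [0,-0.4,0.27],"dr": [0,0,0],"hand": 1},
    {"linear": [0,-0.39,0.28],"dr": [0,0,0],"hand": 1},
    {"linear": [0,-0.37,0.3],"dr": [0,0,0],"hand": 1},
    {"linear": [0,-0.36,0.32],"dr": [0,0,0],"hand": 1},
    {"linear": [0,-0.35,0.33],"dr": [0,0,0],"hand": 1}
  ]
}}

```text
time: 11.72
eef_pos: [0.5524, 0.0735, 0.1168]
ee_rot: [-180.0, -0.0, -175.8]
contact_force: [-0.7, 1.1, 1.3]
width: 0.0091
```

```bash
python3 - <<'E'
from h import *
for n in('scene','side'): snap(n,n+'5')
A,_=load('side5');B,_=load('scene5')
o=np.zeros((400,800,3),np.uint8)
o[:,:400]=cv2.resize(A[220:380,150:310],(400,400),interpolation=2)
o[:,400:]=cv2.resize(B[130:270,330:470],(400,400),interpolation=2); cv2.imwrite('pics/m5.png',o)
E
```

```text
(no output)
```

View pics/m5.png

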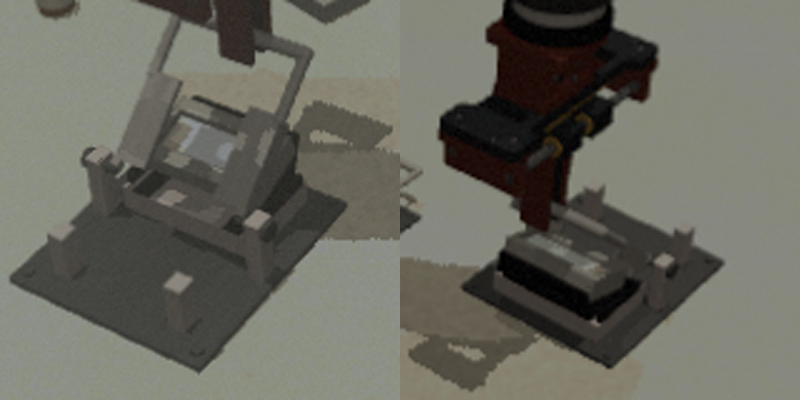

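The carrier has tipped over with the slide up and leans on the sloping fence. I'm continuing to close slowly and watching the force.

{"op": "step_arm", "data": {
  "targets": [
    {"linear": [0,-0.33,0.35],"dr": [0,0,0],"hand": 1},
    {"linear": [0,-0.32,0.36],"dr": [0,0,0],"hand": 1},
    {"linear": [0,-0.3,0.37],"dr": [0,0,0],"hand": 1},
    {"linear": [0,-0.28,0.39],"dr": [0,0,0],"hand": 1},
    {"linear": [0,-0.27,0.4],"dr": [0,0,0],"hand": 1},
    {"linear": [0,-0.25,0.41],"dr": [0,0,0],"hand": 1}
  ]
}}

```text
time: 12.32
eef_pos: [0.5536, 0.0564, 0.0939]
ee_rot: [180.0, -0.0, -175.7]
contact_force: [-2.8, 2.2, 1.1]
width: 0.0095
```

```bash
python3 - <<'E'
from h import *
for n in('scene','side'): snap(n,n+'6')
A,_=load('side6');B,_=load('scene6')
o=np.zeros((400,800,3),np.uint8)
o[:,:400]=cv2.resize(A[240:340,180:280],(400,400),interpolation=2)
o[:,400:]=cv2.resize(B[170:270,350:450],(400,400),interpolation=2); cv2.imwrite('pics/m6.png',o)
E
```

```text
(no output)
```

View pics/m6.png

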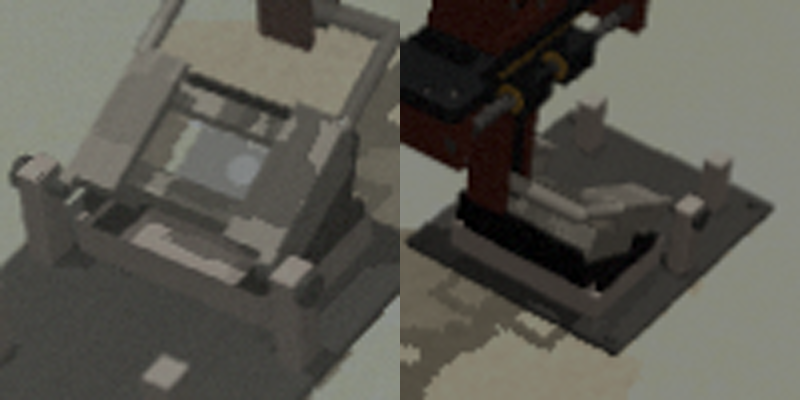

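The carrier is sliding down inside the fence at its upper rim. Finishing the swing.

{"op": "step_arm", "data": {
  "targets": [
    {"linear": [0,-0.23,0.42],"dr": [0,0,0],"hand": 1},
    {"linear": [0,-0.21,0.43],"dr": [0,0,0],"hand": 1},
    {"linear": [0,-0.19,0.44],"dr": [0,0,0],"hand": 1},
    {"linear": [0,-0.17,0.45],"dr": [0,0,0],"hand": 1},
    {"linear": [0,-0.15,0.45],"dr": [0,0,0],"hand": 1},
    {"linear": [0,-0.13,0.46],"dr": [0,0,0],"hand": 1}
  ]
}}

```text
time: 12.92
eef_pos: [0.5545, 0.0461, 0.0674]
ee_rot: [180.0, -0.0, -175.7]
contact_force: [-4.4, 3.5, 1.2]
width: 0.0093
```

{"op": "step_arm", "data": {
  "targets": [
    {"linear": [0,-0.11,0.47],"dr": [0,0,0],"hand": 1},
    {"linear": [0,-0.09,0.47],"dr": [0,0,0],"hand": 1},
    {"linear": [0,-0.07,0.47],"dr": [0,0,0],"hand": 1},
    {"linear": [0,-0.05,0.48],"dr": [0,0,0],"hand": 1},
    {"linear": [0,-0.03,0.48],"dr": [0,0,0],"hand": 1},
    {"linear": [0,0,0.48],"dr": [0,0,0],"hand": 1},
    {"linear": [0,0,0],"dr": [0,0,0],"hand": 1},
    {"linear": [0,0,0],"dr": [0,0,0],"hand": 1}
  ]
}}

```text
time: 13.58
eef_pos: [0.5569, 0.0436, 0.0403]
ee_rot: [179.9, 0.2, -175.7]
contact_force: [-1.9, 4.8, 6.1]
width: 0.0096
```

{"op": "step_arm", "data": {
  "targets": [
    {"linear": [0,0,0.2],"dr": [0,0,0],"hand": 1},
    {"linear": [0,0,0.1],"dr": [0,0,0],"hand": 1},
    {"linear": [0,0,0],"dr": [0,0,0],"hand": 1},
    {"linear": [0,0,0],"dr": [0,0,0],"hand": 1}
  ]
}}

```text
time: 13.92
eef_pos: [0.5578, 0.0436, 0.0388]
ee_rot: [179.9, 0.3, -175.7]
contact_force: [-4.7, 3.2, 18.2]
width: 0.0094
```

{"op": "step_arm", "data": {
  "targets": [
    {"linear": [0,0,-0.2],"dr": [0,0,0],"hand": 1},
    {"linear": [0,0,0],"dr": [0,0,0],"hand": 0.5},
    {"linear": [0,0,0],"dr": [0,0,0],"hand": 0.5},
    {"linear": [0,0,0],"dr": [0,0,0],"hand": 0.5},
    {"linear": [0,0,-1],"dr": [0,0,0],"hand": 0.5},
    {"linear": [0,0,-2.5],"dr": [0,0,0],"hand": 0.5},
    {"linear": [0,0,-4],"dr": [0,0,0],"hand": 0.5},
    {"linear": [-3,0,-2],"dr": [0,0,0],"hand": 0.5},
    {"linear": [-3,0,-2],"dr": [0,0,0],"hand": 0.5},
    {"linear": [-3,0,0],"dr": [0,0,0],"hand": 0.5},
    {"linear": [0,0,0],"dr": [0,0,0],"hand": 0.5},
    {"linear": [0,0,0],"dr": [0,0,0],"hand": 0.5}
  ]
}}

```text
time: 14.92
eef_pos: [0.6457, 0.0486, 0.1538]
ee_rot: [180.0, 0.0, -175.8]
contact_force: [-0.0, -0.1, -0.1]
width: 0.0218
```

```bash
python3 - <<'E'
from h import *
for n in('scene','side','wrist'): snap(n,n+'7')
o=bot.observe(); print(o['eef_pos'],o['time'])
A,_=load('side7');B,_=load('scene7');W,i=load('wrist7')
c=[int(x) for x in proj(i,[.5517,.113,.05])]; print(c)
o=np.zeros((600,800,3),np.uint8)
o[:300,:400]=cv2.resize(A[255:345,170:290],(400,300),interpolation=2)
o[300:,:400]=cv2.resize(B[180:270,340:460],(400,300),interpolation=2)
y=max(c[1]-150,0);x=max(c[0]-100,0);k=W[y:y+300,x:x+200]; o[:2*k.shape[0],400:400+2*k.shape[1]]=cv2.resize(k,None,fx=2,fy=2,interpolation=2); cv2.imwrite('pics/m7.png',o)
E
```

```text
[0.64341316 0.04862578 0.15290805] 15.0667
[420, 125]
```

View pics/m7.png

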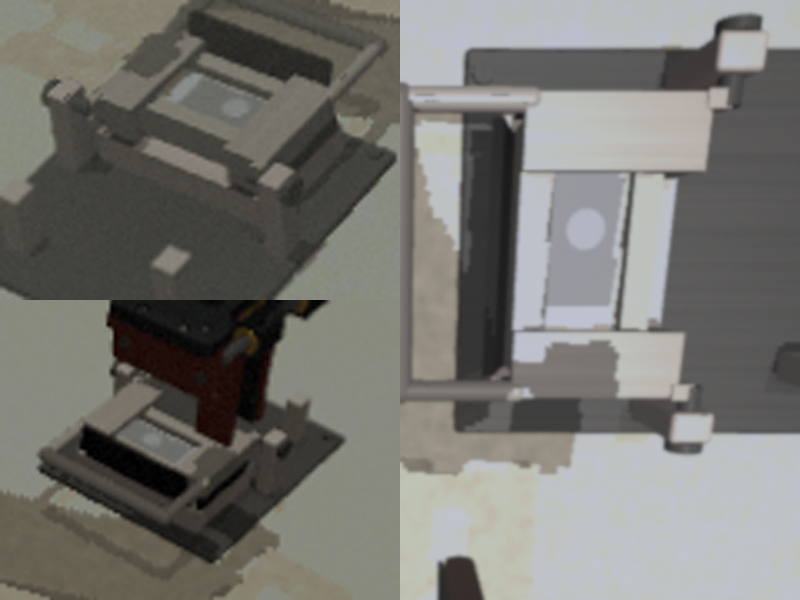

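```bash
python3 - <<'E'
from h import *
I={n:load(n+'7')[1] for n in('scene','side','wrist')}
t=np.radians(4.);R=np.array([[np.cos(t),np.sin(t),0],[-np.sin(t),np.cos(t),0],[0,0,1]]);o=np.array([.549,.152,0])
W=lambda x,y:ray(I['wrist'],(x-400)/2+320,y/2); S=lambda x,y:ray(I['side'],x*.3+170,y*.3+255); C=lambda x,y:ray(I['scene'],x*.3+340,(y-300)*.3+180)
def tri(*r):
    A=0;b=0
    for p,d in r:
        d=d/np.linalg.norm(d);M=np.eye(3)-np.outer(d,d);A=A+M;b=b+M@p
    return np.round(1e3*R@(np.linalg.solve(A,b)-o),1)
print('disc',tri(W(586,230),S(238,106),C(153,437)))
print('bar+x',tri(W(407,388),C(172,513)),tri(W(407,388),S(378,48)),'bar-x',tri(W(407,95),C(46,463)))
print('leaf corner hinge side',tri(W(684,333),S(232,165)))
for n,(y) in(('hinge',-14),('outer',-64)):
    p=R.T@np.array([0,y/1e3,.0415])+o; u,v=proj(I['wrist'],p); a,b=proj(I['side'],p); print(n,'wrist tile',(u-320)*2+400,v*2,'side tile',(a-170)/.3,(b-255)/.3)
w=cv2.imread('pics/wrist7.png'); print(w[115:127:4,375:465,1].tolist())
E
```

```text
disc [ -6.6 -40.4  37.2]
bar+x [  51.6 -103.7   43.4] [  13.6 -123.4   17.9] bar-x [ -49.8 -105.4   33.1]
leaf corner hinge side [ 6.6 -9.4 24.9]
hinge wrist tile 663.2956283345405 252.71889671559734 side tile 194.09324924397558 125.57645538367808
outer wrist tile 524.2036607084679 252.18013474238992 side tile 252.982134687754 68.67274564728424
[[49, 58, 70, 111, 159, 187, 193, 193, 194, 193, 194, 193, 193, 193, 194, 193, 193, 186, 161, 126, 130, 147, 151, 152, 152, 152, 154, 159, 170, 180, 182, 182, 182, 182, 182, 182, 182, 182, 182, 182, 182, 182, 182, 182, 182, 181, 177, 166, 155, 152, 151, 152, 159, 173, 184, 167, 125, 86, 79, 119, 165, 188, 193, 193, 193, 193, 193, 193, 193, 193, 193, 193, 192, 193, 192, 192, 193, 193, 191, 181, 151, 107, 89, 88, 88, 88, 88, 88, 88, 88], [52, 59, 77, 124, 168, 189, 193, 193, 193, 194, 193, 193, 193, 194, 193, 193, 190, 176, 151, 137, 142, 150, 152, 152, 153, 152, 152, 153, 159, 170, 179, 182, 182, 182, 182, 182, 182, 182, 183, 182, 182, 182, 182, 181, 180, 171, 160, 153, 152, 152, 151, 155, 171, 188, 186, 160, 109, 74, 85, 138, 182, 192, 193, 193, 193, 193, 193, 193, 192, 193, 193, 193, 193, 193, 192, 193, 192, 193, 189, 169, 128, 98, 91, 92, 92, 91, 92, 92, 91, 91], [54, 59, 85, 141, 182, 193, 193, 193, 193, 193, 193, 193, 193, 193, 194, 193, 194, 192, 186, 175, 163, 155, 152, 152, 152, 152, 152, 152, 152, 153, 155, 159, 165, 172, 178, 180, 181, 180, 180, 179, 177, 173, 164, 156, 152, 152, 151, 151, 151, 151, 154, 168, 184, 187, 167, 129, 97, 78, 105, 154, 185, 193, 193, 193, 193, 193, 193, 193, 193, 193, 193, 193, 193, 193, 193, 193, 193, 192, 186, 160, 113, 92, 91, 91, 91, 91, 91, 90, 90, 90]]
```

```bash
python3 - <<'E'
from h import *
t=np.radians(4.);R=np.array([[np.cos(t),-np.sin(t),0],[np.sin(t),np.cos(t),0],[0,0,1]]);o=np.array([.549,.152,0])
out=[]
for n,(x,y,w,h) in(('side7',(180,240,120,90)),('scene7',(340,185,120,90))):
    im,i=load(n); k=5 if n=='side7' else 5
    im=cv2.resize(im[y:y+h,x:x+w],None,fx=3.3,fy=5*.66,interpolation=2)
    def L(pts,c):
        q=np.array([(proj(i,R@(np.array(p)/1e3)+o)+.5-[x,y])*3.3 for p in pts]).astype(np.int32); cv2.polylines(im,[q],False,c,1)
    L([(-49,-110,45),(49,-110,45)],(0,255,0)); L([(-27,-14,41.5),(27,-14,41.5)],(0,0,255)); L([(-27,-64,41.5),(27,-64,41.5)],(255,0,0)); 
    out.append(im)
cv2.imwrite('pics/m8.png',cv2.resize(np.vstack(out),None,fx=1,fy=1))
print(out[0].shape)
E
```

```text
(297, 396, 3)
```

View pics/m8.png

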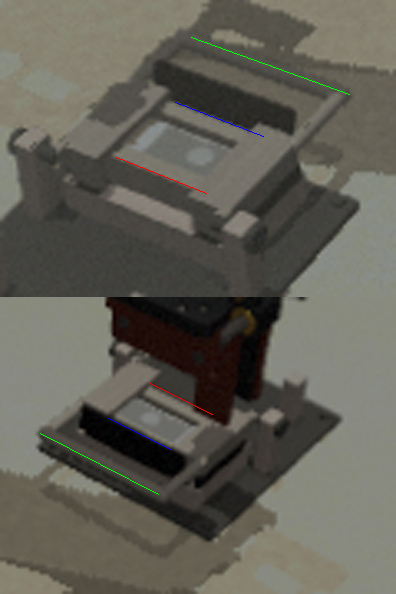

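The expected lines for a closed bar (green) and a flat seated carrier (red and blue) lie on the drawn bar and carrier edges in both views. Handing in.

```bash
python3 -c "
from h import *
print(bot.close_job())"
```

```text
the job is handed in; nothing more can be done
None
```

I picked up the upside-down grey carrier, laid it feet up in the larger jig's open leaf and swung the leaf closed by its bar. The carrier tipped into the nest and now lies slide up under the leaf. I then let go, backed the arm clear and handed in at about 15 s.

**Last checks**
- **Leaf closed:** the bar reached a hard stop at its expected closed height. The push there read 18 N.
- **Bar and carrier position:** the lines expected for a closed bar and a flat, square carrier fall on the real edges in both the scene and side views.
- **Slide up:** the glass slide and its label show through the leaf's open centre.
- **Tool contact:** the wrist force read about 0 after I let go.

**Disagreement:** triangulating the bar ends by hand gave scattered heights of 18 to 43 mm against the expected 45 mm. I put this down to poorly picked pixels, because the bar was cut off in the crop, and trusted the stop and the overlay instead.

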